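# Close the seal box and tuck its lid beneath the lip

### The job

Close the upper tier of the acrylic box to keep dust off the two seals in it: with your fingertips push the standing lid over until it lies flat, then push it along until its free edge is tucked fully home beneath the brass lip. Only push: do not pinch or lift anything, do not force the lid against the lip, and leave the box, the seals, the seal pad case and the grinding stone where they are.

Things in the scene. Friction and masses are not known exactly. Their poses are not given: they have to be found in the camera images.
- box: Two-tier box of smoky clear acrylic, 150 x 120 mm in plan, rim 104 mm high, loose on the ledge, about 2 kg (stone seal blanks fill the lower tier). Origin at the centre of its underside; its x runs from the hinge end (x = -75 mm) to the lip end (+75 mm), y across, z up. The upper tier is open on top, its floor 56 mm above the ledge.
- lid (a joint): Fold angle of the lid, rad: 0 flat on the rim, pi/2 upright, up to 2.0 leaning back away from the box. The lid is an opaque white plate 4 mm thick, 118 mm wide, 123 mm from hinge axis to free edge, 80 g. Its hinge is stiff (about 0.07 N m, and 0.05 N m of weight when level): it stays where it is left; push it well away from the axis or it may slide instead.
- lid_slide (a joint): How far the hinge pin and the lid have slid in their slots towards the lip, m: 0 back, 0.014 fully home at a hard stop. Takes about 3.5 N, stays where left. Lid flat: at 0 its free edge is 5 mm short of the lip's edge, at 0.005 level with it, at 0.014 it is 9 mm beneath the lip. Folded down beyond 0.005 it would land on top of the lip.
- lid_axis (a point): Middle of the lid's hinge axis, at mid thickness of the plate: across the box (along its y), 106.5 mm above the ledge, at box x = -67 mm plus lid_slide. Two white slotted ears on the outside of the side walls hold its pin (box y = +-60 to 65 mm, x = -77 to -43 mm, up to 115 mm high).
- lid_edge (a point): Middle of the lid's free edge, at mid thickness, 123 mm from the axis. The lid's outer face looks up when it lies flat (then 108.5 mm above the ledge) and away from the box when it stands.
- lid_stop (a point): Foot of the upright face of the red thumb stop on the lid's outer face, 78 mm from the axis, mid width. The face is 60 mm wide across the lid, stands 7 mm proud and looks to the hinge; from its top the stop ramps down to the plate 102 mm from the axis. A fingertip behind the face pushes the flat lid towards the lip.
- lip_edge (a point): Middle of the lower inner edge of the lip.
- lip: Brass angle strip fixed to the lip end of the box, 120 mm wide. Its level leaf, 3 mm thick, overhangs the tier from box x = 61 to 78 mm; underside 110.5 mm above the ledge (2 mm above the flat lid), top 113.5 mm. Frame as box.
- lid_liner: Thin panel 97 x 108 x 2 mm stuck to the underside of the lid, 20 to 117 mm from the axis; it drops between the side walls when shut. Frame: origin on the hinge axis, x to the free edge, z out of the outer face.
- seal_a: Square jade-green resin seal, 60 x 24 x 24 mm, 50 g, lying loose in the upper tier. Origin at the centre of its underside, x along it.
- seal_b: The second seal, the same, on the other side of the tier's low divider.
- pad_case: Round red ceramic seal pad case with its flip-top lid shut, 78 mm across, 34 mm high, loose on the ledge beside the box. Origin at the centre of its underside.
- grind_stone: Black grinding stone, 110 x 72 x 20 mm, loose on the ledge beside the box. Origin at the centre of its underside, x along it.
Mind the look-alikes: they are no part of the job. Leave any brown look-alike of the seal_a alone.

How it is judged:
By the outcome, as a careful person would: the job done as asked, in the order asked, and still so for the second after the job is handed in, with the robot touching nothing.
It also fails if it takes over 45 s, if anything falls off the work surface, if the arm or the gripper's body presses on something with over 40 N, if the wrist force passes 120 N, or if a joint passes its speed limit or range.

### The arm

A 7-joint arm with a two-finger parallel gripper is mounted at the origin on the work surface. World frame = base frame: x ahead of the robot, y to its left, z up, the work surface at z = 0. Lengths are in mm, angles in rad, forces in N, time in s.
With the tool pointing down it reaches from about 400 to 900 mm from the base axis. Payload 5.5 kg.
Tool frame: the origin (TCP) lies at the very end of the fingers, on their centre line; the grasp point (between the pads) lies 19 mm behind it; y points along the fingers, x is the direction in which the jaws open and shut, and the axes are right-handed (so a half turn about y gives the same grasp; the last joint's range is limited). The gripper opens to 92 mm and grips with 3 to 60 N. Pads are 19 mm wide; open, the fingers measure 130 mm over their backs; the gripper's body (75 mm by 190 mm) begins 47 mm behind the grasp point.
Start: joints at [-1.079, 0.501, -0.427, 1.55, 0.221, 1.138, -0.21], TCP at [147.387, 633.069, 226.729] pointing down, gripper open.
Joint ranges: [-2.88, 2.88], [-0.31, 2.03], [-1.54, 1.56], [0.2, 2.42], [-1.41, 4.55], [0.19, 2.02], [-2.57, 2.57]. Speed limits (rad/s): [2.57, 2.57, 3.14, 3.14, 3.14, 3.14, 3.14].

### API

Orientations are given as a unit quaternion [w, x, y, z].
In Python, from bench import robot gives the robot as it stands.
- The arm moves only by the tool carry_out, never from a script. Its argument "deltas" is a list of rows, each a list of 7 numbers: the gripper's target within -1 to 1 (fully open at 1, half-way at 0, shut at -1), then the shift along the tool's x, y, z in cm, then the turn, a rotation vector about the tool's x, y, z in degrees. In form: [[gripper, x, y, z, rx, ry, rz], ...]. A call has 1 to 20 rows; each row shifts and turns the pose as measured when the row begins, along the tool's axes as they then stand; what a row does not reach is not made up. A row lasts 1/8 s, in which the tool goes at most 62.5 mm and 10.7 degrees, less where a joint would pass 70% of its speed; a pose out of reach is approached as far as the arm can. A call is refused whole if a number of a shift passes 6.25 or a number of a turn 10.7, either way. A call with a gripper value outside its range is refused whole. The fingers move at their own pace and stop on an object; "grip_force" is the grip in N (left out, the last holds). Time passes only in rows, so rows that do not move let the fingers close. It gives the time, the measured TCP pose, the force and the opening at its end, in the units of the state.
- robot.sense(): the state, without advancing time (a new reading comes with each control period).
- robot.grab_frame(name): name is "scene" or "side" or "wrist"; returns a dict with "img" (384x512x3 uint8, red, green, blue), "range_z" (384x512 float32, mm along the optical axis (not along the pixel's ray), 0 where there is no reading), "fx", "fy", "cx", "cy" (pixels), "pose" (4x4, takes a point from camera to world coordinates). Camera axes: x right, y down, z forward; pixel columns grow to the right and rows downward; lengths in mm; the calibration is good to about 2 mm. A picture is of the moment at which its call begins.
- robot.close_job(): hands the job in, once; it reports no verdict.
The state is a dict: "t": time; "joint_positions": joint angles; "dq": joint speeds; "tau": joint torques, N m; "position": TCP position; "orientation": TCP orientation; "force": force on the tool from outside, world axes, zero at the start; "ft_torque": the same for the moment, N m; "grip_width": finger opening in mm.
Only numpy, scipy, OpenCV 4.12 (cv2) and the standard library are available. Lean on these libraries where they do the work, as an engineer would, in place of code of your own. Each camera call takes 0.05 s, during which the arm holds its last target.

## Working session

There is one attempt and no reset: what is moved stays moved. The work goes in short steps, Python scripts to look and compute and a tool call to move; the robot and the scene stay as the last step left them, time stands still between calls to the robot, and variables do not carry over. Pictures are saved under pics/ and viewed, and the job is handed in when it is done.

Besides the shell and the picture viewer there is one more tool, called after "Call:" as name([rows], argument=value, ...), one row to a line, values as JSON. carry_out: Moves the arm, as the interface text tells. Its arguments: {"type":"object","properties":{"deltas":{"type":"array","items":{"type":"array","items":{"type":"number"}}},"grip_force":{"type":"number"}},"required":["deltas"]}

```bash
mkdir -p pics; ls; cat > h.py <<'E'
import numpy as np, cv2
from bench import robot
from scipy.spatial.transform import Rotation as R
def grab(n,save=None):
    f=robot.grab_frame(n)
    if save: cv2.imwrite('pics/'+save,f['img'][:,:,::-1])
    np.savez('last_%s.npz'%n,**f)
    return f
def world(f,u,v,d=None):
    z=f['range_z'][int(v),int(u)] if d is None else d
    p=np.array([(u-f['cx'])/f['fx']*z,(v-f['cy'])/f['fy']*z,z,1])
    return (f['pose']@p)[:3]
E
python3 - <<'E'
from h import *
s=robot.sense()
for k in s: print(k,np.round(s[k],3))
a=grab('scene','scene0.png');b=grab('side','side0.png')
for f in(a,b): print(np.round(f['pose'],3),f['fx'],f['cx'],f['cy'])
E
```

```text
pics
t 0.0
joint_positions [-1.079  0.502 -0.427  1.551  0.221  1.138 -0.21 ]
dq [ 0.001 -0.001 -0.     0.    -0.001  0.001 -0.001]
tau [ 1.0000e-03 -5.6661e+01 -5.8160e+00 -2.7911e+01 -6.9000e-02  3.1000e-02
  0.0000e+00]
position [147.315 632.378 225.695]
orientation [-0.553  0.554  0.439 -0.44 ]
force [ 0.104 -0.357 -0.371]
ft_torque [-0.039  0.027 -0.035]
grip_width 91.66
[[ 1.660000e-01  7.520000e-01 -6.380000e-01  1.115374e+03]
 [ 9.860000e-01 -1.230000e-01  1.120000e-01 -5.007200e+01]
 [ 5.000000e-03 -6.480000e-01 -7.620000e-01  7.454340e+02]
 [ 0.000000e+00  0.000000e+00  0.000000e+00  1.000000e+00]] 483.08269303093687 259.00781613922544 192.187583796289
[[-6.71000e-01 -4.28000e-01  6.05000e-01  1.48385e+02]
 [-7.41000e-01  4.05000e-01 -5.36000e-01  4.18505e+02]
 [-1.60000e-02 -8.08000e-01 -5.89000e-01  5.28311e+02]
 [ 0.00000e+00  0.00000e+00  0.00000e+00  1.00000e+00]] 473.11089488953843 254.70940897602526 191.705350461283
```

View pics/scene0.png

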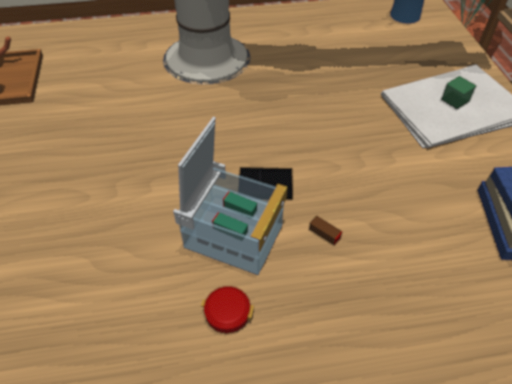

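View pics/side0.png

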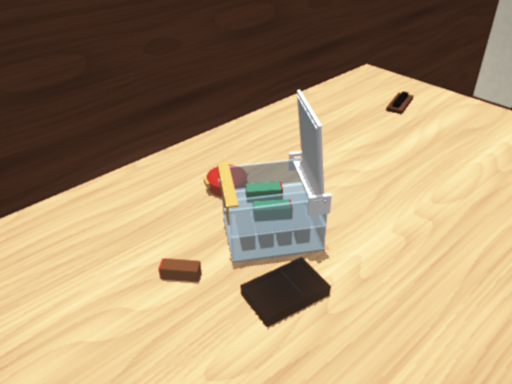

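```bash
python3 - <<'E'
from h import *
a=dict(np.load('last_scene.npz'));b=dict(np.load('last_side.npz'))
c=a['img'][105:285,165:305,::-1];cv2.imwrite('pics/c0.png',cv2.resize(c,None,fx=3.3,fy=3.3,interpolation=cv2.INTER_CUBIC))
c=b['img'][85:270,195:345,::-1];cv2.imwrite('pics/c1.png',cv2.resize(c,None,fx=3.2,fy=3.2,interpolation=cv2.INTER_CUBIC))
for u,v in [(210,125),(187,175),(197,160),(265,182),(228,308),(325,230),(278,200),(262,235),(150,200),(240,202),(230,224)]: print('scene',u,v,np.round(world(a,u,v)))
for u,v in [(225,170),(231,200),(305,110),(318,180),(285,290),(265,188),(180,270),(318,203)]: print('side',u,v,np.round(world(b,u,v)))
E
```

```text
scene 210 125 [528. -28. 226.]
scene 187 175 [597. -73. 189.]
scene 197 160 [568. -55. 190.]
scene 265 182 [475.  74.  11.]
scene 228 308 [750. -35.  30.]
scene 325 230 [620. 160.  23.]
scene 278 200 [608.  71. 113.]
scene 262 235 [673.  33. 110.]
scene 150 200 [ 473. -159.   -4.]
scene 240 202 [573.  10.  77.]
scene 230 224 [619. -13.  78.]
side 225 170 [653.  34. 112.]
side 231 200 [583.  80. 114.]
side 305 110 [562. -48. 221.]
side 318 180 [513. -28. 133.]
side 285 290 [470.  80.  14.]
side 265 188 [606.  -9.  80.]
side 180 270 [599. 171.  22.]
side 318 203 [502. -20. 101.]
```

View pics/c0.png

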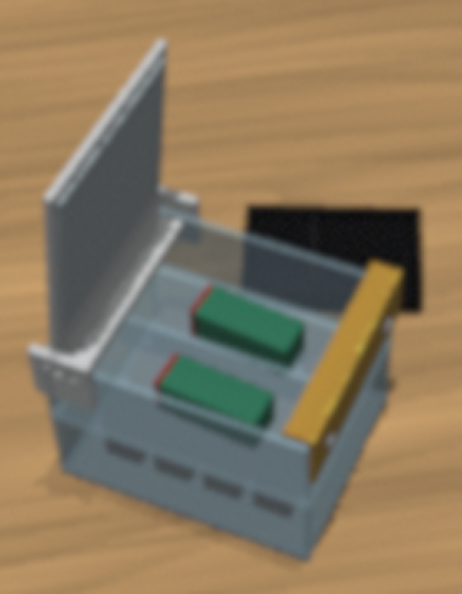

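View pics/c1.png

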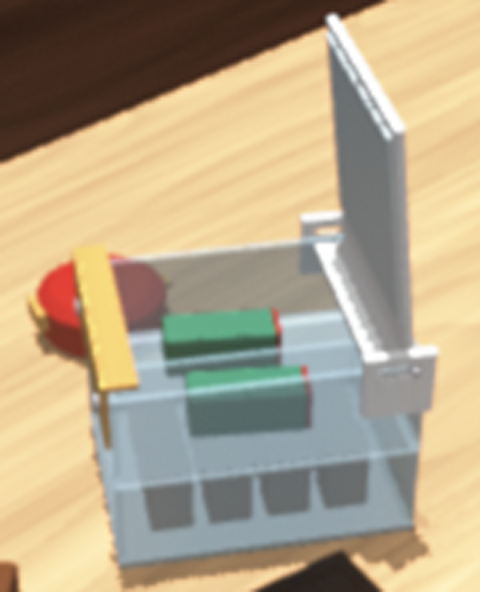

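```bash
cat >> h.py <<'E'
def cloud(f):
    z=f['range_z'].astype(float);v,u=np.mgrid[:z.shape[0],:z.shape[1]]
    p=np.stack([(u-f['cx'])/f['fx']*z,(v-f['cy'])/f['fy']*z,z],-1)
    w=p@f['pose'][:3,:3].T+f['pose'][:3,3]; w[z<=0]=np.nan
    return w
E
python3 - <<'E'
from h import *
for n in('scene','side'):
    f=dict(np.load('last_%s.npz'%n));w=cloud(f);hsv=cv2.cvtColor(f['img'],cv2.COLOR_RGB2HSV)
    m=(hsv[...,0]>15)&(hsv[...,0]<32)&(hsv[...,1]>120)&(w[...,2]>106)&(w[...,2]<120)&(w[...,0]>500)&(w[...,0]<720)&(abs(w[...,1])<150)
    p=w[m];print(n,len(p),'z med',np.median(p[:,2]))
    r=cv2.minAreaRect(p[:,:2].astype(np.float32));print(r,np.round(cv2.boxPoints(r)))
    m=(w[...,2]>125)&(w[...,2]<240)&(w[...,0]>480)&(w[...,0]<650)&(w[...,1]<20)&(w[...,1]>-130)
    m=cv2.erode(m.astype(np.uint8),np.ones((3,3)))>0
    p=w[m];c=np.median(p,0)
    for _ in range(4):
        U,S,V=np.linalg.svd(p-p.mean(0),full_matrices=False);nn=V[2];d=(p-p.mean(0))@nn;p=p[abs(d)<max(1.5,2*d.std())]
    if nn[1]<0: nn=-nn
    print('lid n',nn,'c',p.mean(0),len(p),d.std(),'min/max',p.min(0),p.max(0))
    # colored top edges etc
E
```

```text
scene 620 z med 110.99700284323745
((626.4248657226562, 53.50316619873047), (17.99823760986328, 121.05335235595703), 57.495426177978516) [[571.  78.]
 [673.  13.]
 [682.  29.]
 [580.  94.]]
lid n [ 0.53453342  0.83925676 -0.0996098 ] c [565.56017511 -54.5771071  182.61899486] 1164 0.5950183297768452 min/max [515.65256369 -85.46520699 130.20741399] [612.44544611 -20.85477116 228.6695212 ]
side 478 z med 112.78592653566591
((622.6129760742188, 55.52272415161133), (17.204586029052734, 117.40782928466797), 57.561180114746094) [[568.  80.]
 [668.  17.]
 [677.  31.]
 [578.  94.]]
lid n [ 0.52562088  0.84492684 -0.09910259] c [547.70944808 -43.88041075 183.32358973] 997 0.6266288153594961 min/max [505.87865621 -78.88103537 128.83856277] [601.4206624  -16.698528   228.67716202]
```

```bash
cat >> h.py <<'E'
YAW=np.deg2rad(57.5);EX=np.array([np.cos(YAW),np.sin(YAW),0]);EY=np.array([-EX[1],EX[0],0]);C=np.array([587.2,-4.1,0])
def b2w(x,y,z): return C+x*EX+y*EY+np.array([0,0,z])
def w2b(p):
    d=np.asarray(p)-C; return np.array([d@EX,d@EY,d[2]])
def q(s): 
    o=s['orientation'];return R.from_quat([o[1],o[2],o[3],o[0]])
def plan(pos,Rt=None):
    """print tool-frame shift (cm) to world pos, and rotvec deg"""
    s=robot.sense();r=q(s)
    print('tcp box',np.round(w2b(s['position']),1),'F box',np.round([s['force']@EX,s['force']@EY,s['force'][2]],2),'t',s['t'],'w',s['grip_width'])
    print('shift cm',np.round(r.inv().apply(pos-s['position'])/10,2))
    if Rt is not None: print('rot deg',np.round(np.rad2deg((r.inv()*Rt).as_rotvec()),1))
def target(sgn=1):
    x=sgn*EY; y=np.array([0,0,-1.]); z=np.cross(x,y); return R.from_matrix(np.stack([x,y,z],1))
E
python3 - <<'E'
from h import *
s=robot.sense();print(np.round(q(s).as_matrix(),3))
for g in(1,-1): plan(b2w(-100,0,320),target(g))
E
```

```text
[[ 0.227 -0.    -0.974]
 [ 0.974 -0.002  0.227]
 [-0.002 -1.     0.   ]]
tcp box [300.5 713.  225.8] F box [-0.5  -0.03 -0.92] t 0.1 w 91.674995717528
shift cm [-61.47  -9.32 -53.96]
rot deg [ -0.1 -70.6  -0.1]
tcp box [300.5 713.  225.8] F box [-0.5  -0.03 -0.92] t 0.1 w 91.674995717528
shift cm [-61.47  -9.32 -53.96]
rot deg [ 1.000e-01  1.094e+02 -1.000e-01]
```

Call:
carry_out([
  [-1,0,-4.7,0,0,0,0],
  [-1,0,-4.7,0,0,0,0],
  [-1,-0.85,0,-5.5,0,5,0],
  [-1,-0.85,0,-5.5,0,5,0],
  [-1,-0.85,0,-5.5,0,5,0],
  [-1,-0.85,0,-5.5,0,5,0],
  [-1,-0.85,0,-5.5,0,5,0],
  [-1,-0.85,0,-5.5,0,5,0],
  [-1,-0.85,0,-5.5,0,5,0],
  [-1,-0.85,0,-5.5,0,5,0],
], grip_force=10)

```text
t: 1.35
position: [486.7, 348.3, 316.7]
orientation: [-0.67, 0.674, 0.217, -0.224]
force: [0.3, 0.4, -0.4]
grip_width: 1.2
```

```bash
python3 - <<'E'
from h import *
s=robot.sense();print(s['position'],s['joint_positions'])
plan(b2w(-100,0,320),target(-1))
E
```

```text
[486.7057335  348.34361829 316.69748562] [-0.54034089  0.31688998 -0.16205497  1.5736227   0.05361157  1.26627921
 -0.07702123]
tcp box [243.3 274.1 316.7] F box [ 0.47 -0.05 -0.35] t 1.35 w 1.182672242449602
shift cm [-2.211e+01 -3.000e-02 -3.796e+01]
rot deg [ 0.4 68.8 -0.5]
```

Call:
carry_out([
  [-1,-0.95,0,-5.3,0,5.5,0],
  [-1,-0.95,0,-5.3,0,5.5,0],
  [-1,-0.95,0,-5.3,0,5.5,0],
  [-1,-0.95,0,-5.3,0,5.5,0],
  [-1,-0.95,0,-5.3,0,5.5,0],
  [-1,-0.95,0,-5.3,0,5.5,0],
  [-1,-0.95,0,-5.3,0,5.5,0],
  [-1,-0.95,0,-5.3,0,5.5,0],
])

```text
t: 2.35
position: [532.9, -84.2, 315.8]
orientation: [-0.701, 0.708, -0.061, 0.053]
force: [0.7, -0.1, -0.3]
grip_width: 0.7
```

```bash
python3 - <<'E'
from h import *
s=robot.sense();print(s['position'],s['joint_positions'])
plan(b2w(-100,0,320),target(-1))
E
```

```text
[532.92892304 -84.22078634 315.81283537] [-0.05962683  0.20090696  0.18611058  1.72704659 -0.0275619   1.22881251
 -0.02920638]
tcp box [-96.7   2.7 315.8] F box [ 0.28 -0.67 -0.27] t 2.35 w 0.7345913825221422
shift cm [ 0.12 -0.42 -0.41]
rot deg [ 0.8 23.2 -0.5]
```

Call:
carry_out([
  [-1,0,0,-0.4,0,8,0],
  [-1,0,0,0,0,8,0],
  [-1,0,0,0,0.8,7,-0.5],
  [-1,0.2,4,0,0,0,0],
  [-1,0,4,0,0,0,0],
  [-1,0,1.5,0,0,0,0],
  [-1,0,0,0,0,0,0],
])

```text
t: 3.22
position: [531.2, -97.3, 218.0]
orientation: [-0.675, 0.678, -0.205, 0.206]
force: [-1.1, 0.3, 0.1]
grip_width: 0.4
```

```bash
python3 - <<'E'
from h import *
plan(b2w(-100,0,218),target(-1))
a=grab('scene');b=grab('side')
cv2.imwrite('pics/s1.png',np.hstack([cv2.resize(a['img'][60:290,130:330,::-1],None,fx=2,fy=2),cv2.resize(b['img'][40:270,185:385,::-1],None,fx=2,fy=2)]))
E
```

```text
tcp box [-108.7   -2.8  218. ] F box [-0.35  1.08  0.14] t 3.225 w 0.42526316670009356
shift cm [-0.3  -0.    0.86]
rot deg [ 0.2 -1.3  0.1]
```

View pics/s1.png

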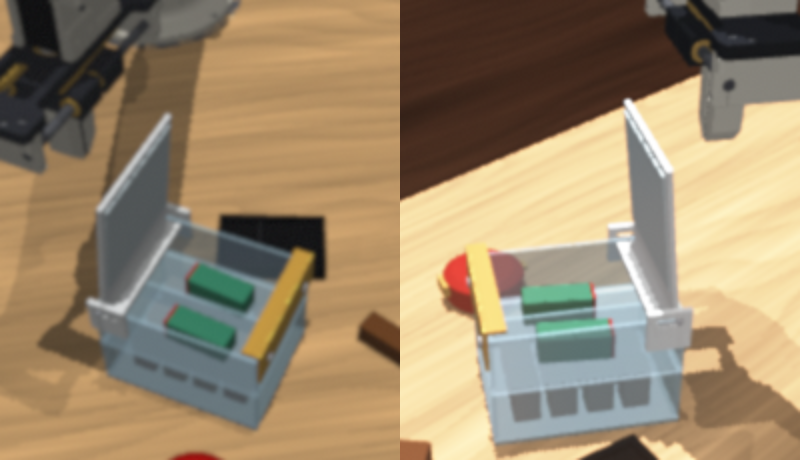

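```bash
python3 - <<'E'
from h import *
a=dict(np.load('last_scene.npz'));c=robot.grab_frame('wrist')
cv2.imwrite('pics/s2.png',np.hstack([cv2.resize(a['img'][50:200,110:260,::-1],(384,384)),c['img'][:,80:464,::-1]]))
w=cloud(a)
for u,v in [(140,135),(166,128),(150,120)]: print(w2b(w[v,u]))
E
```

```text
[-82.54438096 -95.34295326 305.72113015]
[-96.5285248  -18.61739884 249.5664361 ]
[-72.18620036 -81.29395218 324.15129432]
```

View pics/s2.png

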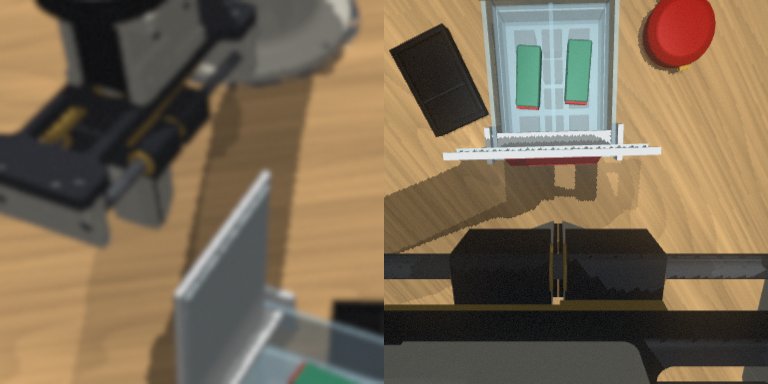

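```bash
python3 - <<'E'
from h import *
for ph in np.arange(1.47,-.01,-.105):
    r=112+5*max(0,(0.8-ph)/0.8)
    x=-66+r*np.cos(ph)-2*np.sin(ph)-10; z=106.5+r*np.sin(ph)+2*np.cos(ph); print(round(ph,2),round(x,1),round(z,1))
E
```

```text
1.47 -66.7 218.1
1.36 -55.1 216.5
1.26 -43.7 213.7
1.16 -32.6 209.8
1.05 -22.0 204.6
0.94 -12.0 198.4
0.84 -2.7 191.2
0.74 6.0 183.4
0.63 14.2 174.7
0.53 21.4 165.2
0.42 27.6 155.0
0.32 32.8 144.0
0.21 36.7 132.6
0.11 39.5 120.7
0.0 41.0 108.5
```

Call:
carry_out([
  [-1,-0.3,0,2.0,0,-1.3,0],
  [-1,0,0,1.2,0,0,0],
  [-1,0,0,0.3,0,0,0],
])

```text
t: 3.75
position: [552.8, -63.5, 223.0]
orientation: [-0.679, 0.679, -0.193, 0.201]
force: [0.8, -0.0, -0.3]
grip_width: 0.5
```

```bash
python3 - <<'E'
from h import *
plan(b2w(-66.8,0,218),target(-1))
E
```

```text
tcp box [-68.6  -2.9 223. ] F box [ 0.43 -0.73 -0.29] t 3.75 w 0.5254860224951006
shift cm [-0.3   0.5   0.18]
rot deg [-0.2  0.2  0.6]
```

Call:
carry_out([
  [-1,0,0.6,0.2,0,0,0.6],
  [-1,0,0.1,0.7,0,0,0],
  [-1,0,0.2,0.7,0,0,0],
  [-1,0,0.2,0.7,0,0,0],
])

```text
t: 4.25
position: [565.6, -43.9, 211.3]
orientation: [0.68, -0.678, 0.198, -0.197]
force: [-0.0, -0.8, -0.0]
grip_width: 0.2
```

```bash
cat > look.py <<'E'
from h import *
import sys
plan(b2w(0,0,110),target(-1))
a=grab('scene');b=grab('side')
cv2.imwrite('pics/'+sys.argv[1],np.hstack([cv2.resize(a['img'][90:290,140:320,::-1],None,fx=2.2,fy=2.2,interpolation=cv2.INTER_CUBIC),cv2.resize(b['img'][60:260,185:365,::-1],None,fx=2.2,fy=2.2,interpolation=cv2.INTER_CUBIC)]))
E
python3 look.py s3.png
```

```text
tcp box [-45.2  -3.2 211.3] F box [-0.66 -0.37 -0.02] t 4.25 w 0.16254835718900304
shift cm [-0.3  10.14  4.5 ]
rot deg [-0.1  0.1 -0.1]
```

View pics/s3.png

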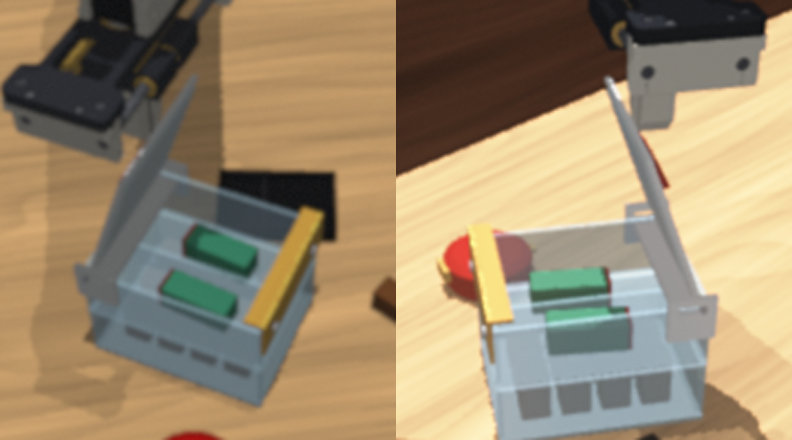

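Call:
carry_out([
  [-1,0,0.15,1.2,0,0,0],
  [-1,0,0.5,1.1,0,0,0],
  [-1,0,0.6,1.0,0,0,0],
  [-1,0,0.7,0.9,0,0,0],
  [-1,0,0.8,0.9,0,0,0],
])

```text
t: 4.97
position: [594.8, 2.8, 182.1]
orientation: [0.68, -0.678, 0.197, -0.197]
force: [0.4, -0.6, 0.2]
grip_width: 0.4
```

```bash
python3 look.py s4.png
```

```text
tcp box [  9.9  -2.7 182.1] F box [-0.28 -0.6   0.24] t 4.975 w 0.38068804459531586
shift cm [-0.26  7.21 -1.01]
rot deg [-0.1  0.1 -0.1]
```

View pics/s4.png

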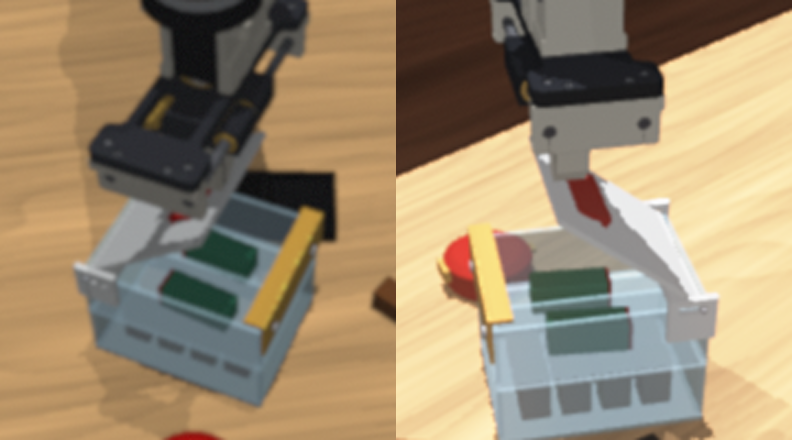

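Call:
carry_out([
  [-1,0,0.9,0.5,0,0,0],
  [-1,0,0.9,0.6,0,0,0],
  [-1,0,1.0,0.6,0,0,0],
  [-1,0,1.1,0.5,0,0,0],
])

```text
t: 5.58
position: [607.1, 22.8, 140.7]
orientation: [0.68, -0.678, 0.197, -0.197]
force: [-0.8, -0.9, 0.5]
grip_width: 0.4
```

```bash
python3 look.py s5.png
```

```text
tcp box [ 33.4  -2.4 140.7] F box [-1.18  0.2   0.45] t 5.575 w 0.4452716354320505
shift cm [-0.24  3.06 -3.34]
rot deg [-0.1  0.2 -0.1]
```

View pics/s5.png

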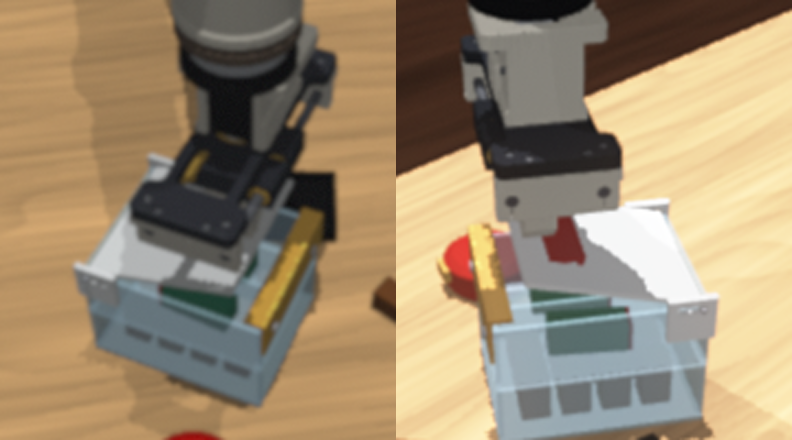

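Call:
carry_out([
  [-1,0,0.9,0.2,0,0,0],
  [-1,0,0.7,0.1,0,0,0],
  [-1,0,0,0,0,0,0],
])

```text
t: 6.05
position: [607.9, 25.8, 122.6]
orientation: [0.68, -0.678, 0.198, -0.196]
force: [0.2, -0.8, -0.5]
grip_width: 0.4
```

```bash
cat > edge.py <<'E'
from h import *
for n in('scene','side'):
    f=dict(np.load('last_%s.npz'%n));w=cloud(f)
    b=(w-C)@np.stack([EX,EY,[0,0,1.]],1)
    hsv=cv2.cvtColor(f['img'],cv2.COLOR_RGB2HSV)
    for y0 in(-52,-44,-36,36,44,52):
        m=(abs(b[...,1]-y0)<4)&(b[...,0]>-90)&(b[...,0]<60)&(b[...,2]>103)&(b[...,2]<140)&(hsv[...,1]<70)
        p=b[m]
        if len(p)>10:
            P=np.polyfit(p[:,0],p[:,2],1);
            g=(abs(b[...,1]-y0)<4)&(hsv[...,1]>110)&(hsv[...,0]>15)&(hsv[...,0]<32)&(b[...,2]>105)&(b[...,0]>30)
            print(n,y0,len(p),'xmax',np.round(np.percentile(p[:,0],[0,5,95,100]),1),'slope',P.round(3),'lip',np.round(np.percentile(b[g][:,0],[0,5,95]),1) if g.sum()>3 else None)
E
python3 look.py s6.png; python3 edge.py
```

```text
tcp box [ 36.3  -1.4 122.6] F box [-0.52 -0.61 -0.51] t 6.05 w 0.35536205353315664
shift cm [-0.14  1.25 -3.63]
rot deg [-0.1  0.2 -0.2]
scene -52 279 xmax [-73.5 -62.   51.6  56.5] slope [1.08000e-01 1.13531e+02] lip [62.5 62.9 77.8]
scene -44 262 xmax [-70.6 -62.8  48.9  55.8] slope [1.0900e-01 1.1347e+02] lip [62.  63.2 77.7]
scene -36 97 xmax [-68.4 -65.   55.5  56. ] slope [1.01000e-01 1.12892e+02] lip [58.4 60.7 78. ]
scene 36 61 xmax [-73.2 -67.1  55.5  55.9] slope [1.07000e-01 1.13192e+02] lip [61.1 61.9 78.1]
scene 44 56 xmax [-73.7 -67.   54.4  55.8] slope [1.11000e-01 1.13536e+02] lip [61.2 61.6 77.6]
scene 52 51 xmax [-73.  -66.7  54.9  55.8] slope [1.02000e-01 1.13026e+02] lip [60.8 62.1 77.7]
side -52 63 xmax [-74.6 -70.7 -33.9 -32.3] slope [  0.134 116.179] lip [61.8 62.1 74.7]
side -44 60 xmax [-74.6 -72.8 -32.4 -30.6] slope [  0.14 116.39] lip [63.  63.2 77.7]
side -36 66 xmax [-74.6 -70.7 -30.3 -28.5] slope [  0.137 116.475] lip [63.  63.3 77.1]
side 36 248 xmax [-74.6 -63.8  50.   55.4] slope [1.10000e-01 1.15169e+02] lip [62.4 63.8 77.5]
side 44 269 xmax [-73.9 -64.4  50.1  55.5] slope [1.11000e-01 1.15187e+02] lip [62.  62.5 77.2]
side 52 249 xmax [-68.5 -57.8  49.1  55.4] slope [1.09000e-01 1.14955e+02] lip [62.  63.  76.7]
```

View pics/s6.png

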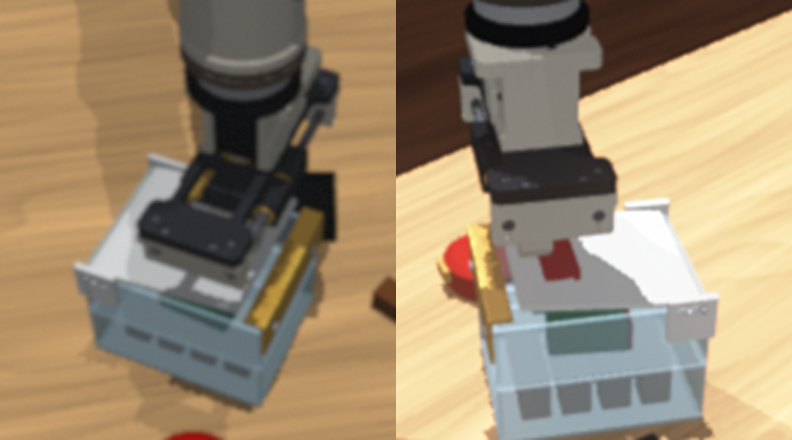

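Call:
carry_out([
  [-1,0,0.7,0,0,0,0],
  [-1,0,0.4,0,0,0,0],
  [-1,0,0.2,0,0,0,0],
])

```text
t: 6.52
position: [609.1, 25.7, 110.9]
orientation: [0.68, -0.678, 0.197, -0.197]
force: [-3.4, 0.7, 12.3]
grip_width: 0.5
```

```bash
python3 look.py s7.png; python3 edge.py
```

```text
tcp box [ 36.9  -2.5 110.9] F box [-1.26  3.26 12.33] t 6.525 w 0.48519957030337096
shift cm [-0.26  0.08 -3.69]
rot deg [-0.2  0.2 -0.1]
scene -52 295 xmax [-73.8 -62.9  51.8  56.8] slope [-3.00000e-03  1.05943e+02] lip [61.9 63.2 78.2]
scene -44 196 xmax [-68.7 -63.9  53.2  56.8] slope [-5.0000e-03  1.0598e+02] lip [62.7 63.  78.2]
scene -36 82 xmax [-72.9 -68.8  55.1  57. ] slope [-3.00000e-03  1.05763e+02] lip [58.3 60.6 77.8]
scene 36 70 xmax [-72.6 -66.8  55.3  56.2] slope [-6.0000e-03  1.0586e+02] lip [61.3 63.  78. ]
scene 44 65 xmax [-71.8 -67.   55.7  56.1] slope [-3.00000e-03  1.05853e+02] lip [61.5 62.4 77.3]
scene 52 67 xmax [-74.7 -66.4  54.6  56.1] slope [-7.00000e-03  1.06033e+02] lip [61.3 62.  78. ]
side -52 57 xmax [-74.5 -68.6 -35.5 -32.1] slope [4.1000e-02 1.0968e+02] lip [62.5 62.7 73.9]
side -44 65 xmax [-74.3 -71.6 -33.3 -30.7] slope [2.10000e-02 1.08662e+02] lip [63.1 63.6 76. ]
side -36 70 xmax [-74.4 -73.5 -30.3 -28.5] slope [4.50000e-02 1.09698e+02] lip [64.3 65.8 77.5]
side 36 271 xmax [-74.8 -63.8  49.4  55.6] slope [2.00000e-03 1.07682e+02] lip [62.3 62.9 77.5]
side 44 276 xmax [-75.  -64.9  50.2  56. ] slope [ -0.    107.682] lip [61.7 62.4 77.4]
side 52 241 xmax [-68.2 -51.5  51.3  56. ] slope [-4.00000e-03  1.07711e+02] lip [61.8 62.8 76.4]
```

Call:
carry_out([
  [-1,0,-1,0,0,0,0],
  [-1,0,-1.2,0,0,0,0],
  [-1,-0.2,0,-2.5,0,0,0],
  [-1,0,0,-2.2,0,0,0],
  [-1,0,0,0,0,0,0],
])

```text
t: 7.25
position: [582.6, -14.3, 136.3]
orientation: [0.681, -0.678, 0.196, -0.198]
force: [0.3, -0.1, 0.3]
grip_width: 0.3
```

```bash
python3 look.py s8.png; python3 edge.py | grep scene
```

```text
tcp box [-11.1  -1.6 136.3] F box [ 0.11 -0.32  0.32] t 7.25 w 0.325305294422713
shift cm [-0.16  2.64  1.1 ]
rot deg [-0.3  0.2  0.1]
scene -52 292 xmax [-67.6 -62.3  51.2  57. ] slope [ -0.    106.069] lip [61.7 62.5 78.1]
scene -44 284 xmax [-68.  -62.   51.6  56.9] slope [-4.0000e-03  1.0603e+02] lip [61.3 61.9 78. ]
scene -36 285 xmax [-69.  -61.6  51.2  56.4] slope [-3.00000e-03  1.06173e+02] lip [61.5 62.9 78. ]
scene 36 127 xmax [-12.9  -9.2  53.5  56.5] slope [-8.00000e-03  1.06091e+02] lip [61.  62.3 78.2]
scene 44 142 xmax [-14.6 -10.9  53.   56.4] slope [-9.00000e-03  1.05993e+02] lip [61.3 62.5 77.2]
scene 52 133 xmax [-12.8 -10.   53.4  56.4] slope [-9.00000e-03  1.06175e+02] lip [60.9 62.1 78. ]
```

View pics/s8.png

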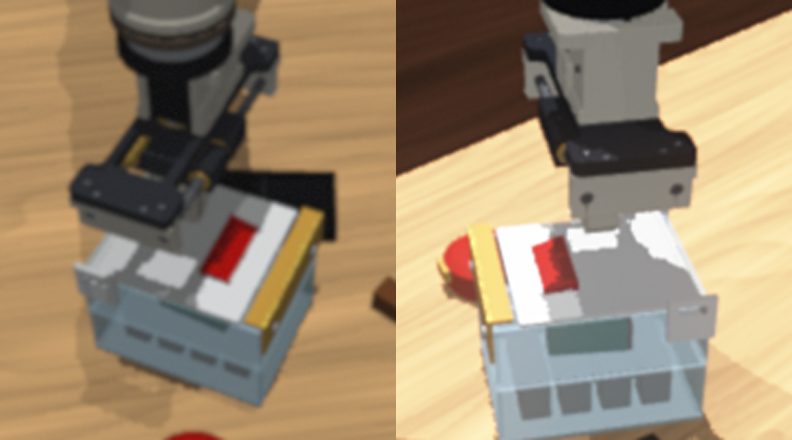

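Call:
carry_out([
  [-1,0,1.5,0,0,0,0],
  [-1,0,0.7,0,0,0,0],
  [-1,0,0,0,0,0,0],
])

```text
t: 7.72
position: [584.1, -9.4, 111.8]
orientation: [0.682, -0.677, 0.194, -0.195]
force: [0.0, 0.5, 0.6]
grip_width: 0.4
```

```bash
python3 -c "
from h import *
plan(b2w(2,-1.6,111.5),target(-1))"
```

```text
tcp box [ -6.2  -0.2 111.8] F box [0.45 0.24 0.57] t 7.725 w 0.35150554877168616
shift cm [0.15 0.03 0.81]
rot deg [-0.4  0.5 -0. ]
```

Call:
carry_out([
  [-1,0,0,0.4,0,0,0],
  [-1,0,0,0.3,0,0,0],
  [-1,0,0,0.2,0,0,0],
])

```text
t: 8.1
position: [588.0, -2.9, 111.3]
orientation: [0.681, -0.678, 0.195, -0.195]
force: [-2.8, -3.5, 1.5]
grip_width: 0.4
```

```bash
python3 look.py s9.png; python3 edge.py | grep scene
```

```text
tcp box [  1.4  -0.  111.3] F box [-4.47  0.48  1.53] t 8.1 w 0.43804058794766654
shift cm [-0.    0.13 -0.14]
rot deg [-0.2  0.5 -0.1]
scene -52 287 xmax [-71.9 -58.8  51.4  57.9] slope [-6.00000e-03  1.06048e+02] lip [61.5 62.1 78.2]
scene -44 269 xmax [-66.8 -59.5  53.9  58.1] slope [-4.00000e-03  1.05985e+02] lip [61.4 62.5 78.2]
scene -36 108 xmax [-72.9  15.4  56.4  58. ] slope [1.20000e-02 1.05665e+02] lip [31.4 34.7 78.2]
scene 36 89 xmax [11.9 14.1 56.3 58.2] slope [-1.20000e-02  1.06388e+02] lip [61.5 61.6 77.8]
scene 44 91 xmax [12.6 15.4 56.2 58.6] slope [-1.60000e-02  1.06401e+02] lip [61.5 62.2 77.9]
scene 52 86 xmax [11.9 13.5 55.7 58.1] slope [3.00000e-03 1.05844e+02] lip [33.  61.3 77.9]
```

Call:
carry_out([
  [-1,0,0,0.25,0,0,0],
  [-1,0,0,0.25,0,0,0],
  [-1,0,0,0.25,0,0,0],
])

```text
t: 8.57
position: [591.7, 2.9, 111.3]
orientation: [0.681, -0.678, 0.196, -0.195]
force: [-1.8, -2.8, 1.4]
grip_width: 0.5
```

```bash
python3 look.py s10.png; python3 edge.py | grep scene
```

```text
tcp box [  8.3   0.  111.3] F box [-3.32  0.07  1.41] t 8.575 w 0.47816344481286854
shift cm [-0.    0.13 -0.83]
rot deg [-0.2  0.4 -0.1]
scene -52 279 xmax [-73.  -54.8  53.4  58.8] slope [-1.00000e-03  1.06042e+02] lip [61.9 63.3 78.2]
scene -44 255 xmax [-70.6 -53.4  53.2  58.5] slope [-3.00000e-03  1.06048e+02] lip [62.1 63.3 78.2]
scene -36 92 xmax [-71.2  21.9  56.4  58.6] slope [1.00000e-02 1.05582e+02] lip [33.3 36.4 77.8]
scene 36 75 xmax [20.2 21.9 57.4 58.5] slope [8.00000e-03 1.05483e+02] lip [33.9 34.5 78. ]
scene 44 76 xmax [20.1 21.7 55.6 58.4] slope [2.40000e-02 1.04812e+02] lip [34.5 62.  77.5]
scene 52 80 xmax [-72.6  20.9  56.8  58.4] slope [-4.10000e-02  1.07287e+02] lip [39.1 61.4 77.8]
```

View pics/s10.png

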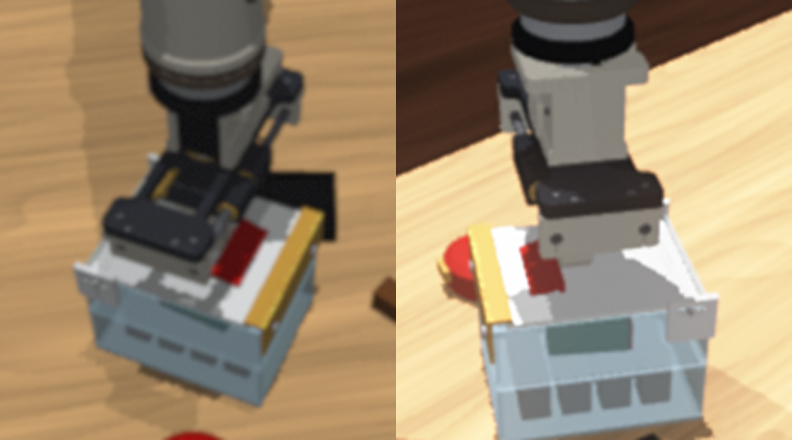

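Call:
carry_out([
  [-1,0,0,0.2,0,0,0],
  [-1,0,0,0.15,0,0,0],
])

```text
t: 8.93
position: [593.8, 6.4, 111.3]
orientation: [0.681, -0.678, 0.196, -0.195]
force: [-1.6, -1.7, 1.2]
grip_width: 0.5
```

```bash
python3 -c "
from h import *
plan(b2w(14,0,111.5),target(-1))"
```

```text
tcp box [ 12.4   0.  111.3] F box [-2.31  0.43  1.18] t 8.925 w 0.46802109252090934
shift cm [ 0.01 -0.02  0.16]
rot deg [-0.2  0.4 -0.1]
```

Call:
carry_out([
  [-1,0,0,0.1,0,0,0],
])

```text
t: 9.05
position: [594.2, 7.1, 111.3]
orientation: [0.681, -0.679, 0.196, -0.195]
force: [-3.4, -4.9, 0.8]
grip_width: 0.5
```

```bash
python3 look.py s11.png; python3 edge.py | grep -E "scene -(52|44)"
```

```text
tcp box [1.320e+01 1.000e-01 1.113e+02] F box [-5.96  0.25  0.78] t 9.05 w 0.5492853190797166
shift cm [-0.    0.13 -1.32]
rot deg [-0.1  0.4 -0.1]
scene -52 270 xmax [-55.1 -49.2  53.9  59. ] slope [-4.00000e-03  1.06137e+02] lip [61.8 63.2 78.1]
scene -44 240 xmax [-72.6 -51.   53.8  58.8] slope [2.00000e-03 1.06029e+02] lip [39.8 62.3 78.1]
```

Call:
carry_out([
  [-1,0,0,0.1,0,0,0],
])

```text
t: 9.28
position: [594.3, 7.1, 111.3]
orientation: [0.68, -0.679, 0.196, -0.195]
force: [-4.0, -5.5, 1.9]
grip_width: 0.3
```

```bash
python3 look.py s12.png; python3 edge.py | grep -E "scene -(52|44)|side (44|52)"
```

```text
tcp box [ 13.3   0.  111.3] F box [-6.75  0.42  1.91] t 9.275 w 0.25643016407597957
shift cm [-0.01  0.12 -1.33]
rot deg [-0.1  0.4 -0.1]
scene -52 260 xmax [-55.2 -50.4  52.1  58.4] slope [-1.00000e-03  1.06094e+02] lip [62.  63.5 78.2]
scene -44 239 xmax [-73.1 -48.2  54.   58.2] slope [-2.00000e-03  1.05918e+02] lip [40.2 62.3 78.1]
side 44 251 xmax [-74.5 -51.9  54.7  59.4] slope [3.00000e-03 1.07591e+02] lip [61.7 62.1 77.3]
side 52 251 xmax [-54.8 -43.4  53.9  59.5] slope [-3.00000e-03  1.07829e+02] lip [61.3 61.9 76.7]
```

View pics/s12.png

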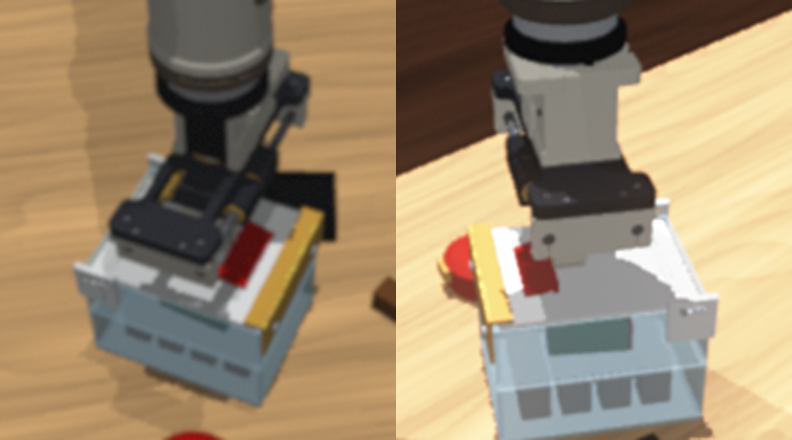

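Call:
carry_out([
  [-1,0,0,-0.6,0,0,0],
  [-1,0,-1,-0.5,0,0,0],
  [-1,0,-4,0,0,0,0],
  [-1,0,-5,-4,0,0,0],
  [-1,0,-4,-6,0,0,0],
  [-1,0,0,-6,0,0,0],
  [-1,0,0,-6,0,0,0],
  [-1,0,0,0,0,0,0],
])

```text
t: 10.38
position: [479.4, -184.4, 256.3]
orientation: [0.684, -0.676, 0.187, -0.199]
force: [1.3, 1.3, 0.1]
grip_width: 0.7
```

```bash
python3 look.py s13.png; python3 edge.py ; python3 - <<'E'
from h import *
for n in('scene','side'):
    f=dict(np.load('last_%s.npz'%n));w=cloud(f);b=(w-C)@np.stack([EX,EY,[0,0,1.]],1);h=cv2.cvtColor(f['img'],cv2.COLOR_RGB2HSV)
    m=((h[...,0]<8)|(h[...,0]>172))&(h[...,1]>120)&(b[...,2]>104)&(b[...,2]<122)&(abs(b[...,0])<70)&(abs(b[...,1])<50)
    p=b[m];print(n,len(p),'red x',np.percentile(p[:,0],[1,5,95,99]).round(1),'y',np.percentile(p[:,1],[1,99]).round(1),'z',np.percentile(p[:,2],[1,99]).round(1))
    m=(h[...,0]>15)&(h[...,0]<32)&(h[...,1]>120)&(w[...,2]>106)&(w[...,2]<120)&(w[...,0]>500)&(w[...,0]<720)&(abs(w[...,1])<150)
    print(cv2.minAreaRect(w[m][:,:2].astype(np.float32)))
E
```

```text
tcp box [-210.    -6.   256.3] F box [ 1.8  -0.42  0.11] t 10.375 w 0.6543923660610803
shift cm [-0.5  14.95 20.77]
rot deg [-0.9  0.8  0.7]
scene -52 265 xmax [-55.1 -48.7  52.9  59. ] slope [-3.00000e-03  1.06083e+02] lip [62.2 63.3 78.2]
scene -44 265 xmax [-69.  -50.2  53.7  58.9] slope [-5.00000e-03  1.06126e+02] lip [61.9 62.6 77.9]
scene -36 262 xmax [-73.8 -48.7  53.   58.6] slope [1.00000e-03 1.06233e+02] lip [61.9 62.8 77.9]
scene 36 214 xmax [-71.3 -50.6  53.2  57.9] slope [-3.00000e-03  1.06013e+02] lip [62.  63.4 78. ]
scene 44 221 xmax [-73.4 -50.2  53.1  58.5] slope [-3.00000e-03  1.06004e+02] lip [62.  62.6 77.2]
scene 52 213 xmax [-72.7 -49.2  52.4  58.2] slope [-2.00000e-03  1.05977e+02] lip [60.8 62.6 77.8]
side -52 190 xmax [-71.7 -51.6  52.8  59.4] slope [4.00000e-03 1.07567e+02] lip [62.  63.  76.8]
side -44 190 xmax [-74.6 -54.3  54.5  60. ] slope [7.00000e-03 1.07457e+02] lip [63.1 63.9 77.3]
side -36 174 xmax [-74.6 -57.4  54.9  59.8] slope [8.00000e-03 1.07631e+02] lip [62.7 63.1 77.2]
side 36 252 xmax [-74.9 -52.5  53.1  59.6] slope [5.00000e-03 1.07701e+02] lip [62.3 63.  77.4]
side 44 250 xmax [-74.9 -52.3  54.8  59.5] slope [2.00000e-03 1.07655e+02] lip [62.4 63.4 77.3]
side 52 242 xmax [-53.9 -43.1  54.1  59.5] slope [-2.00000e-03  1.07792e+02] lip [62.8 63.2 76.4]
scene 355 red x [25.8 27.  45.7 46.7] y [-31.2  25.1] z [106.4 115.2]
((627.0052490234375, 53.67436218261719), (17.30957794189453, 120.67890930175781), 58.14133071899414)
side 316 red x [26.3 27.2 46.3 47.2] y [-25.9  30.3] z [108.5 115.8]
((623.5255737304688, 56.14518737792969), (15.071090698242188, 117.2954330444336), 57.8663330078125)
```

View pics/s13.png

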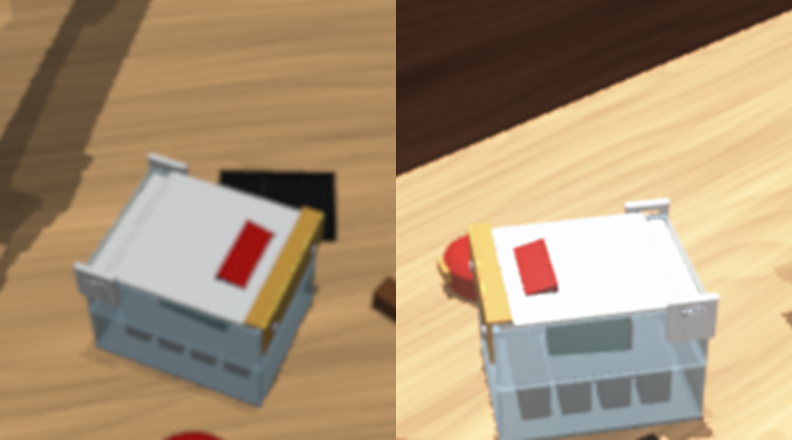

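```bash
python3 - <<'E'
from h import *
def cen(img,f,u0,v0):
    h=cv2.cvtColor(img,cv2.COLOR_BGR2HSV)
    m=(((h[...,0]<8)|(h[...,0]>172))&(h[...,1]>130)&(h[...,2]>60)).astype(np.uint8); m[400:]=0
    n,l,st,c=cv2.connectedComponentsWithStats(m)
    for i in np.argsort(-st[1:,4])[:2]+1:
        u,v=c[i]; u=(u+.5)/2.2-.5+u0; v=(v+.5)/2.2-.5+v0
        d=f['pose'][:3,:3]@np.array([(u-f['cx'])/f['fx'],(v-f['cy'])/f['fy'],1]);o=f['pose'][:3,3]
        print(st[i,4],w2b(o+d*(112-o[2])/d[2]).round(1))
for n in('s8.png','s9.png','s12.png','s13.png'):
    im=cv2.imread('pics/'+n)
    for k,(a,u0,v0) in dict(scene=(im[:,:396],140,90),side=(im[:,396:],185,60)).items():
        print(n,k);cen(a,dict(np.load('last_%s.npz'%k)),u0,v0)
E
```

```text
s8.png scene
1716 [ 23.3  -5.  112. ]
s8.png side
1513 [ 23.1   3.8 112. ]
1275 [ 88.1  -6.1 112. ]
s9.png scene
1704 [ 24.6  -5.1 112. ]
s9.png side
1282 [ 26.3   8.1 112. ]
1278 [ 88.1  -5.9 112. ]
s12.png scene
1699 [ 36.3  -5.1 112. ]
s12.png side
1279 [ 88.   -6.1 112. ]
1219 [ 37.7   9.4 112. ]
s13.png scene
1696 [ 36.8  -4.9 112. ]
s13.png side
1498 [ 36.7   3.9 112. ]
1279 [ 88.1  -6.4 112. ]
```

```bash
python3 -c "
from h import *
print(robot.close_job())"
```

```text
the job is handed in; nothing more can be done
None
```

The upper tier is closed. I pushed the standing lid over with shut fingertips until it lay flat. I then pushed it along from behind the red thumb stop until its free edge was under the brass lip and it stopped moving. I backed the arm off and handed the job in at about 10.4 s.

- **Flatness:** in both cameras the lid's slope is within 0.01.
- **Slide:** the red stop moved 13.5 to 13.6 mm from its position just after folding. The lid was at about 0 to 0.5 mm of slide then, so it is home (14 mm) to within about 0.5 mm. I did not re-push to confirm the last half millimetre.
- **Stopping point:** the last 1 mm push moved the fingertips only 0.1 mm, with 6.75 N on the tool. Sliding had taken about 2.3 to 4.5 N, so I read this as the hard stop.
- **Down force:** pressing the lid flat peaked at about 12 N downward on the lid, more than was needed.
- **Box and other things:** the lip and seal pad case measured where they were, within camera noise. The grinding stone looked unmoved in the pictures. I did not measure the seals after closing, and the tool never went near them.
- **Disagreement:** the scene camera reads heights about 2 mm lower than the side camera, which is within its stated calibration.

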